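# Gather pipe fittings in the corner of a parts tray

## Robot

A 6-joint arm with a two-finger parallel gripper is mounted at the origin on the work surface. World frame = base frame: x ahead of the robot, y to its left, z up, the work surface at z = 0. Lengths are in m, angles in degrees, forces in N, time in s.
With the tool pointing down it reaches from about 0.35 to 0.875 m from the base axis. Payload 4.2 kg.
Tool frame: the origin (TCP) lies between the finger pads; the fingertips stand 8 mm ahead of it and the grasp point (between the pads) lies 11 mm behind it; x points along the fingers, y is the direction in which the jaws open and shut, and the axes are right-handed (so a half turn about x gives the same grasp; the last joint's range is limited). The gripper opens to 87 mm and grips with 3 to 60 N. Pads are 19 mm wide; open, the fingers measure 117 mm over their backs; the gripper's body (75 mm by 190 mm) begins 51 mm behind the grasp point.
Start: joints at [79.962, 22.042, 0.453, 0, -68.411, -14.817], TCP at [0.263, 0.567, 0.231] pointing down, gripper open.
Joint ranges: [-179.83, 179.83], [-69.29, 118.12], [-61.27, 80.66], [-181.25, 117.63], [-171.15, -9.14], [-177.46, 177.46]. Speed limits (degrees/s): [159.86, 159.86, 180, 180, 180, 180].

## Interface

Orientations are given as a 3x3 rotation matrix whose columns are the frame's x, y, z axes.
In Python, from station import r gives the robot as it stands. The module is installed in compiled form; this text tells all that it offers.
- The arm moves only by the tool move_arm, never from a script. Its argument "increments" is one flat list of numbers, 7 for each row, row after row: the turn, a rotation vector about the tool's x, y, z in degrees, then the shift along the tool's x, y, z in m, then the finger opening in m, from 0 to 0.087. A call has 1 to 12 rows; each row is the pose to reach, as a shift and turn from the pose commanded when the call began, along the tool's axes at that moment; what a row does not reach only later rows make up. A row lasts 1/12 s, in which the tool goes at most 41.7 mm and 7.16 degrees, less where a joint would pass 70% of its speed; a pose out of reach is approached as far as the arm can. A call with a gripper value outside its range is refused whole. The fingers move at their own pace and stop on an object; the grip force is fixed at half the most. Time passes only in rows, so rows that repeat a pose let the fingers close. It gives the time, the measured TCP pose, the force and the opening at its end, in the units of the state.
- r.sense(): the state, without advancing time (a new reading comes with each control period).
- r.capture(name): name is "side" or "top" or "wrist"; returns the picture (384x512x3 uint8, red, green, blue); there is no depth.
- r.calibration(name): a dict with "fx", "fy", "cx", "cy" (pixels), "rvec" (rotation vector, rad) and "tvec" (3), from world to camera coordinates, as OpenCV has them; the wrist camera has in their place "tool_from_camera" (4x4, takes a point from camera to tool coordinates, whose origin is the TCP and whose axes are the tool frame's). Camera axes: x right, y down, z forward; pixel columns grow to the right and rows downward; lengths in m; the calibration is good to about 2 mm. A picture is of the moment at which its call begins: read the wrist's pose just before it. calibration takes no time and is no camera call.
- r.finish_job(): hands the job in, once; it reports no verdict.
The state is a dict: "time_s": time; "joints": joint angles; "joint_velocities": joint speeds; "effort": joint torques, N m; "tcp_pos": TCP position; "ee_rot": TCP orientation; "wrist_force": force on the tool from outside, world axes, zero at the start; "moment": the same for the moment, N m; "gripper_width": opening from 0.0 (shut) to 1.0 (fully open).
Only numpy, scipy, OpenCV 4.12 (cv2) and the standard library are available. Lean on these libraries where they do the work, as an engineer would, in place of code of your own. Each camera call takes 0.05 s, during which the arm holds its last target.

## Task

Put the two white pipe fittings that lie on the bench, the lobed hub and the stepped reducer, into the square grey parts tray with the other three. Then take the tray by its wire handle and tip it up on the opposite corner until all five fittings have slid together into that lowest corner. Finish while still holding the tray tilted and steady by the handle; do not spill any fitting, lean the tray on none of the other things, and leave the bottles, jars, cup and brush where they stand.

Things in the scene. Friction and masses are not known exactly. Their poses are not given: they have to be found in the camera images.
- tray: Loose square open tray of smooth grey plastic, 200 x 200 mm outside, 50 mm high, walls and floor 5 mm, 0.36 to 0.56 kg. Origin: centre of its underside; z up, x and y along its sides; wire handle over its (-x, -y) corner. Flat on the bench at first, three white fittings in it. Fittings slide on it from 8 to 13 degrees, and run on along a wall into a corner at about 25. The bench is grippier.
- tray_handle (a point): Middle of the tray's handle: a level round steel bar, 12 mm thick, fixed rigidly across the (-x, -y) corner, 71 mm to -x and to -y of the tray's centre and 90 mm above its underside (40 mm above the rim). It runs along the tray's (1, -1) direction, square to the diagonal, 74 mm long between the axes of its 12 mm posts, which stand on the walls. Axes as the tray's.
- tray_corner (a point): Inner floor corner of the tray opposite the handle, at (+95, +95) mm from its centre, 5 mm above its underside: where the fittings are to gather. Axes as the tray's.
- hub: White plastic lobed hub, 50 g, lying on the bench at first: a 32 mm tall cylinder of 38 mm diameter with six round lobes of 6.5 mm radius centred 17.5 mm out, at 0, 60, 120... degrees from its x axis, 48 mm across opposite lobes. Upright; origin: centre of its underside, z up.
- reducer: White plastic stepped reducer, 50 g, standing on the bench at first: a 40 mm diameter foot 14 mm high and on it a 28 mm diameter spigot 20 mm high, 34 mm in all. Origin: centre of its underside, z up.
- coupling: White plastic pipe ring, 36 mm outside diameter, 25 mm bore, 22 mm high, 30 g, in the tray from the start. Origin: centre of its underside, z along its axis.
- cap: White plastic end cap, 38 mm diameter with a bevelled top, 24 mm high, 30 g, in the tray from the start. Origin: centre of its underside, z up.
- saddle: White plastic stepped saddle block, 36 x 28 mm foot 10 mm high (36 along its x), with a 22 x 28 mm block on top, 21 mm high in all, 30 g, in the tray from the start. Origin: centre of its underside, z up.
- glitter_jar: Bystander: small clear jar, 40 mm diameter, 45 mm tall, black cap. Origin: centre of its underside.
- ink_jar: Bystander: small amber jar, 36 mm diameter, 40 mm tall. Origin: centre of its underside.
- dye_bottle: Bystander: green bottle, 38 mm diameter, 100 mm tall. Origin: centre of its underside.
- resin_bottle: Bystander: amber bottle, 48 mm diameter, 120 mm tall. Origin: centre of its underside.
- mixing_cup: Bystander: clear cup, 60 mm across the rim, 60 mm tall. Origin: centre of its underside.
- brush: Bystander: brush 170 mm long, lying flat along its own x axis.
Not all that is in view belongs to the job. What is shaped like the hub but green or purple is not meant.

How it is judged (in metres and radians):
On the way, in this order (a step that is already met when the one before it is completed fails the run):
1. the hub and the reducer both lie in the level tray, let go, with the tray on the bench (x of hub in the frame of tray between -0.095 and 0.095 m and y of hub in the frame of tray between -0.095 and 0.095 m and z of hub in the frame of tray between -0.005 and 0.045 m and x of reducer in the frame of tray between -0.095 and 0.095 m and y of reducer in the frame of tray between -0.095 and 0.095 m and z of reducer in the frame of tray between -0.005 and 0.045 m and angle between tray's own z axis and vertical below 0.1 rad and contact force between the fingers and hub below 0.1 N and contact force between the fingers and reducer below 0.1 N), for 0.2 s.
2. the tray is tipped up by its handle side (angle between tray's own z axis and vertical above 0.3 rad and height (world z) of tray_handle above 0.12 m and contact force between the fingers and tray above 0.5 N), for 0.2 s.
At the end, for the whole second after the job is handed in: Fingers hold the tray still, tilted 17 to 57 degrees, handle over 130 mm up, opposite corner within 60 mm of the bench, touching no bystander; all five fittings at rest inside it, origins within 120 mm of the inner corner opposite the handle (angle between tray's own z axis and vertical between 0.3 and 1 rad and height (world z) of tray_handle above 0.13 m and height (world z) of tray_corner below 0.06 m and contact force between the fingers and tray above 0.5 N and linear speed of each of tray, coupling, cap, saddle, hub, reducer below 0.03 m/s and angular speed of tray below 0.15 rad/s and x of coupling in the frame of tray between -0.095 and 0.095 m and y of coupling in the frame of tray between -0.095 and 0.095 m and z of coupling in the frame of tray between -0.005 and 0.045 m and distance between each of coupling, cap, saddle, hub, reducer and tray_corner below 0.12 m and x of cap in the frame of tray between -0.095 and 0.095 m and y of cap in the frame of tray between -0.095 and 0.095 m and z of cap in the frame of tray between -0.005 and 0.045 m and x of saddle in the frame of tray between -0.095 and 0.095 m and y of saddle in the frame of tray between -0.095 and 0.095 m and z of saddle in the frame of tray between -0.005 and 0.045 m and x of hub in the frame of tray between -0.095 and 0.095 m and y of hub in the frame of tray between -0.095 and 0.095 m and z of hub in the frame of tray between -0.005 and 0.045 m and x of reducer in the frame of tray between -0.095 and 0.095 m and y of reducer in the frame of tray between -0.095 and 0.095 m and z of reducer in the frame of tray between -0.005 and 0.045 m and contact force between tray and glitter_jar below 0.3 N and contact force between tray and dye_bottle below 0.3 N and contact force between tray and resin_bottle below 0.3 N and contact force between tray and mixing_cup below 0.3 N and contact force between tray and brush below 0.3 N and contact force between tray and ink_jar below 0.3 N); the arm keeps its last pose, push and grip.
It fails at once if a bystander is pushed more than 30 mm or tipped over (distance of any of glitter_jar, dye_bottle, resin_bottle, mixing_cup, brush, ink_jar from where it was at the start of the episode above 0.03 m or angle between any of glitter_jar, dye_bottle, resin_bottle, mixing_cup, ink_jar's own z axis and vertical above 0.6 rad).
It also fails if it takes over 67 s, if anything falls off the work surface, if the arm or the gripper's body presses on something with over 40 N, if the wrist force passes 120 N, or if a joint passes its speed limit or range.

## Working session

There is one attempt and no reset: what is moved stays moved. The work goes in short steps, Python scripts to look and compute and a tool call to move; the robot and the scene stay as the last step left them, time stands still between calls to the robot, and variables do not carry over. Pictures are saved under pics/ and viewed, and the job is handed in when it is done.

Besides the shell and the picture viewer there is one more tool, called after "Emit:" in YAML: its name, and indented under it one key for each argument. move_arm: Moves the arm, as the interface text tells. Its arguments: {"type":"object","properties":{"increments":{"type":"array","items":{"type":"number"}}},"required":["increments"]}

```bash
mkdir -p pics; python3 - <<'E'
from station import r
import cv2
print(r.sense())
for n in ("side","top","wrist"):
    im=r.capture(n); cv2.imwrite(f"pics/{n}0.png",cv2.resize(im[:,:,::-1],None,fx=1.5,fy=1.5,interpolation=cv2.INTER_CUBIC)); 
    cv2.imwrite(f"raw_{n}0.png",im[:,:,::-1]); print(r.calibration(n))
E
```

```text
{'time_s': 0.0, 'joints': array([ 7.99605321e+01,  2.20910986e+01,  3.79582651e-01, -2.81515138e-02,
       -6.84105466e+01, -1.48164643e+01]), 'joint_velocities': array([-0.10986611,  0.05827114, -0.09447214, -0.00497633, -0.0418063 ,
        0.15874839]), 'effort': array([-7.12788096e-04, -3.90662920e+01,  1.87399095e+01,  4.21983406e+00,
        1.09519684e-02, -1.91953127e-04]), 'tcp_pos': array([0.26245272, 0.56658276, 0.22945685]), 'ee_rot': array([[-8.21247477e-04, -4.20501639e-01, -9.07291407e-01],
       [-2.01808636e-03, -9.07289169e-01,  4.20502428e-01],
       [-9.99997626e-01,  2.17632897e-03, -1.03499683e-04]]), 'wrist_force': array([-0.06255051, -0.20399836,  0.03675652]), 'moment': array([-0.02972539,  0.0115091 ,  0.00439832]), 'gripper_width': 0.997131347528392}
{'fx': 417.06175944245933, 'fy': 417.06175944245933, 'cx': 255.68944904577327, 'cy': 195.50944962166903, 'rvec': array([ 2.25287022, -0.77075928,  0.32650051]), 'tvec': array([-0.40106648,  0.282012  ,  0.96587788])}
{'fx': 422.07727091063606, 'fy': 422.07727091063606, 'cx': 244.40992728519436, 'cy': 193.96350615742608, 'rvec': array([ 2.17673205, -2.14201753,  0.07129762]), 'tvec': array([-0.00248628,  0.50836958,  1.1458727 ])}
{'fx': 280.7934697556976, 'fy': 280.7934697556976, 'cx': 250.53537676674983, 'cy': 195.1638414378642, 'tool_from_camera': array([[-5.12851739e-04, -2.59136745e-01,  9.65840507e-01,
        -1.53565762e-01],
       [ 9.99999858e-01,  4.00593729e-06,  5.32064817e-04,
        -8.58988311e-06],
       [-1.41746642e-04,  9.65840643e-01,  2.59136707e-01,
        -7.07922880e-02],
       [ 0.00000000e+00,  0.00000000e+00,  0.00000000e+00,
         1.00000000e+00]])}
```

View pics/top0.png

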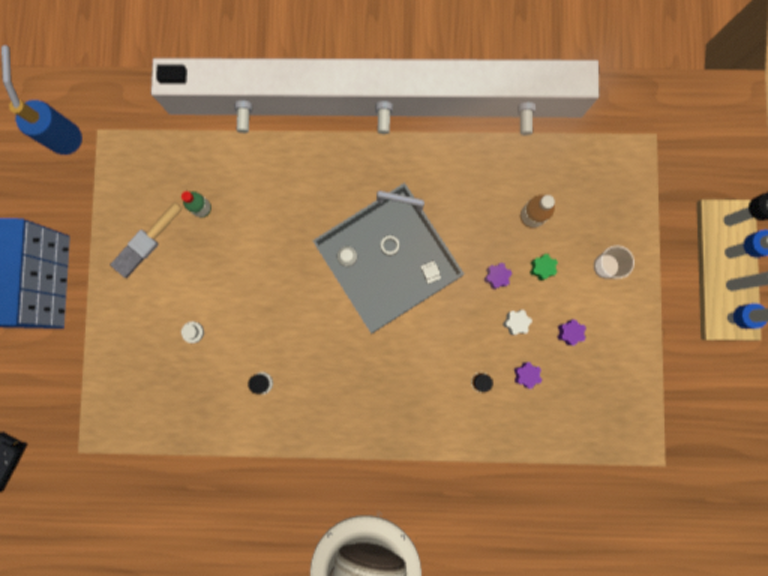

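View pics/side0.png

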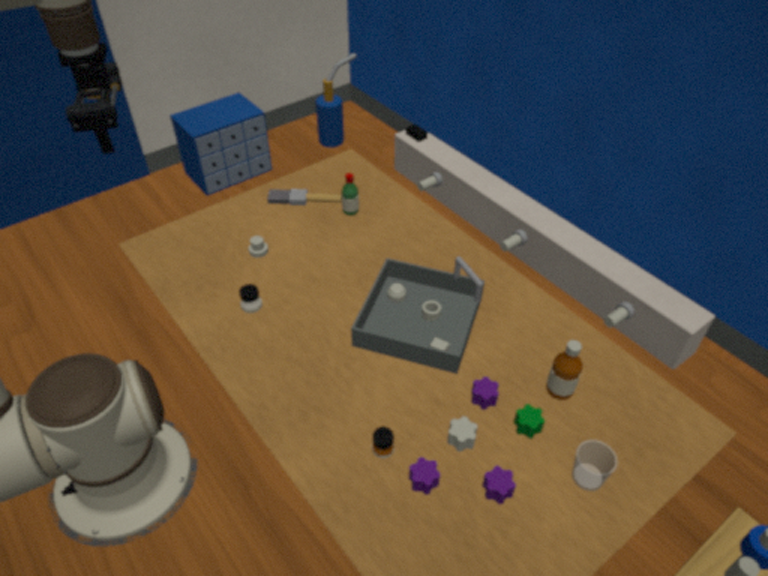

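View pics/wrist0.png

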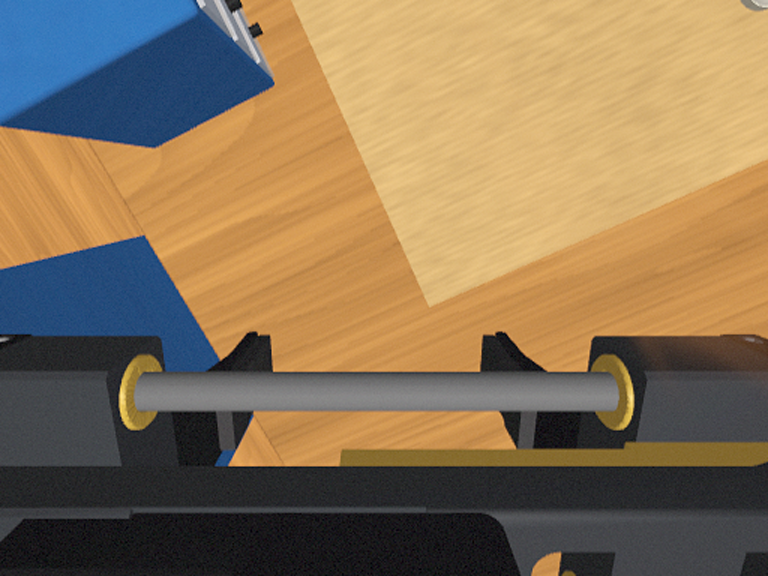

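```bash
cat > h.py <<'E'
import numpy as np, cv2
from station import r
def ray(n,uv,z,s=None):
    c=r.calibration(n); d=np.array([(uv[0]-c['cx'])/c['fx'],(uv[1]-c['cy'])/c['fy'],1.])
    if n=='wrist':
        s=s or r.sense(); T=c['tool_from_camera']; R=s['ee_rot']
        o=s['tcp_pos']+R@T[:3,3]; d=R@T[:3,:3]@d
    else:
        R=cv2.Rodrigues(c['rvec'])[0]; o=-R.T@c['tvec']; d=R.T@d
    return o+d*(z-o[2])/d[2]
def proj(n,P,s=None):
    c=r.calibration(n); P=np.atleast_2d(P)
    if n=='wrist':
        s=s or r.sense();T=c['tool_from_camera']
        q=(P-s['tcp_pos'])@s['ee_rot']; q=(q-T[:3,3])@T[:3,:3]
    else: q=P@cv2.Rodrigues(c['rvec'])[0].T+c['tvec']
    return np.c_[q[:,0]/q[:,2]*c['fx']+c['cx'],q[:,1]/q[:,2]*c['fy']+c['cy']]
def blobs(m,amin=20):
    n,l,st,ce=cv2.connectedComponentsWithStats(m.astype(np.uint8)); 
    return [(ce[i].round(1),st[i]) for i in range(1,n) if st[i][4]>=amin]
E
python3 - <<'E'
from h import *
for n in("top","side"):
    im=cv2.imread(f'raw_{n}0.png'); h=cv2.cvtColor(im,cv2.COLOR_BGR2HSV)
    w=(h[...,1]<60)&(h[...,2]>150)
    print(n)
    for c,s in blobs(w): print(c,s, ray(n,c,0.03).round(4))
im=cv2.imread('raw_top0.png')
cv2.imwrite('pics/tray0.png',cv2.resize(im[110:235,195:325],None,fx=5,fy=4.6,interpolation=cv2.INTER_CUBIC))
a=cv2.resize(im[190:260,310:400],None,fx=6,fy=6,interpolation=cv2.INTER_CUBIC)
b=cv2.resize(im[200:240,110:150],None,fx=6,fy=6,interpolation=cv2.INTER_CUBIC)
b=cv2.copyMakeBorder(b,0,a.shape[0]-b.shape[0],0,0,0)
cv2.imwrite('pics/cand0.png',np.hstack([a,b]))
E
```

```text
top
[ 2.8 41.8] [ 1 30  4 25 75] [0.9411 0.7148 0.03  ]
[255.2  51.7] [ 101   39  298   27 7193] [ 0.915  -0.0181  0.03  ]
[161.6  77.1] [158  67   8  19 125] [0.8386 0.2472 0.03  ]
[256.   77.4] [253  68   7  19 116] [ 0.8395 -0.0215  0.03  ]
[351.4  77.7] [348  68   9  20 134] [ 0.8405 -0.2896  0.03  ]
[266.9 131.4] [252 127  31   9  86] [ 0.6842 -0.0543  0.03  ]
[364.6 134.2] [361 131   8   8  54] [ 0.6791 -0.325   0.03  ]
[ 93.8 161.6] [ 85 153  18  18 168] [0.5927 0.4298 0.03  ]
[259.7 163. ] [254 157  12  13  77] [ 0.5947 -0.0354  0.03  ]
[231.5 170.2] [226 165  12  12 106] [0.5735 0.0425 0.03  ]
[404.1 176.9] [397 166  15  19 194] [ 0.5612 -0.4312  0.03  ]
[287.  180.9] [280 174  14  15 134] [ 0.5457 -0.1114  0.03  ]
[345.4 214.4] [337 207  17  16 188] [ 0.4559 -0.2709  0.03  ]
[127.4 221.2] [121 215  14  14 147] [0.4275 0.3275 0.03  ]
[243.3 361.4] [ 207  344   74   40 1193] [0.0608 0.0007 0.03  ]
[243.5 381.3] [228 377  41   7 134] [ 0.0099 -0.0007  0.03  ]
side
[378.3 157.2] [ 265   88  210  134 3322] [ 0.9614 -0.0562  0.03  ]
[264.4 192. ] [262 190   6   5  20] [0.5733 0.0422 0.03  ]
[292.5 229.1] [289 227   8   5  24] [ 0.5442 -0.1144  0.03  ]
[383.  229.6] [380 228   7   5  20] [ 0.7356 -0.2642  0.03  ]
[ 89.5 256.9] [ 86 247   8  20  55] [0.0782 0.1292 0.03  ]
[ 85.3 265.3] [ 84 259   4  12  28] [0.0599 0.1109 0.03  ]
[  5.9 288.3] [  0 278  14  20 176] [-0.1135  0.1617  0.03  ]
[308.5 285.1] [301 278  17  15 134] [ 0.4584 -0.2691  0.03  ]
[100.2 331.6] [ 62 288  63  68 894] [ 0.0179 -0.0778  0.03  ]
```

View pics/tray0.png

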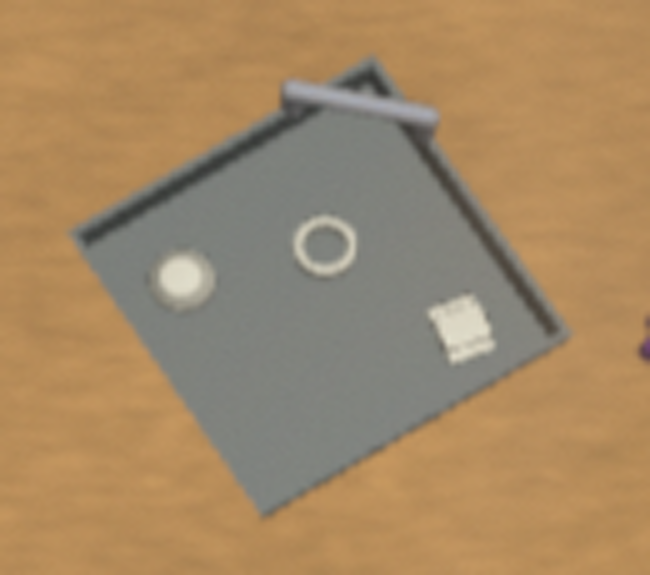

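View pics/cand0.png

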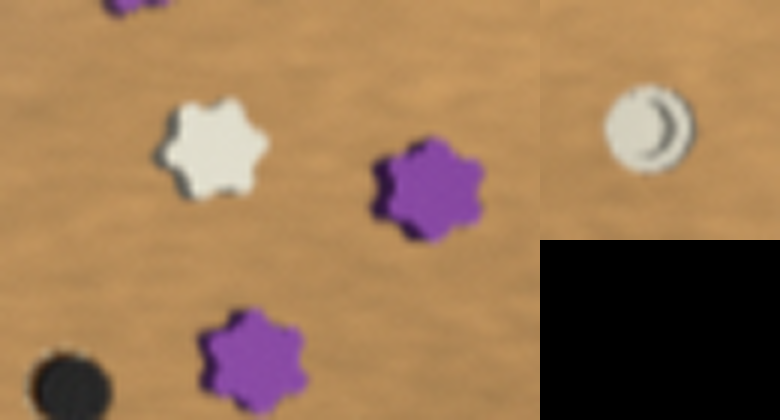

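```bash
python3 - <<'E'
from h import *
c=np.array([ray('top',p,0.05) for p in[(270,123.5),(210,161.1),(248,222),(308.6,182.8)]])
print(c.round(4)); print('center',c.mean(0)); print('diag',c[2]-c[0],c[3]-c[1])
d=c[2]-c[0]; print(np.linalg.norm(d),np.linalg.norm(c[3]-c[1]))
im=cv2.imread('raw_top0.png');h=cv2.cvtColor(im,cv2.COLOR_BGR2HSV)
for nm,lo,hi in(('purple',130,165),('green',45,85)):
    for ce,s in blobs((h[...,0]>lo)&(h[...,0]<hi)&(h[...,1]>90)): print(nm,ce,s[4],ray('top',ce,0.03).round(3))
for ce,s in blobs(h[...,2]<50,60): print('black',ce,s[4],ray('top',ce,0.045).round(3))
# hub outline
w=((h[...,1]<60)&(h[...,2]>150)).astype(np.uint8)[200:230,330:362]
P=np.array([ray('top',(u+330,v+200),0.032)[:2] for v,u in zip(*np.nonzero(w))]); m=P.mean(0); print('hub',m)
q=P-m; th=np.arctan2(q[:,1],q[:,0]); rr=np.hypot(*q.T)
k=rr>0.019; z=np.exp(6j*th[k]).sum(); print('lobe phase deg mod60',np.degrees(np.angle(z))/6,abs(z)/k.sum())
# contour fourier
for T in range(0,60,5):
    a=np.radians(T); 
    print(T, [round(float(np.percentile(q@[np.cos(a+b),np.sin(a+b)],99)-np.percentile(q@[np.cos(a+b),np.sin(a+b)],1)),4) for b in (0,np.pi/3,2*np.pi/3)])
for uv in [(127.4,221.2)]:print('reducer top z.034',ray('top',uv,0.034))
E
```

```text
[[ 0.7015 -0.0621  0.05  ]
 [ 0.5948  0.1007  0.05  ]
 [ 0.4302 -0.0061  0.05  ]
 [ 0.5388 -0.1683  0.05  ]]
center [ 0.56632468 -0.03392166  0.05      ]
diag [-0.27124925  0.05599584  0.        ] [-0.0560311  -0.26893346  0.        ]
0.276968757430103 0.27470837398957954
purple [332.3 183.7] 174 [ 0.54  -0.236  0.03 ]
purple [381.  221.2] 216 [ 0.439 -0.367  0.03 ]
purple [351.7 249.8] 211 [ 0.36  -0.287  0.03 ]
green [129.9 134.9] 81 [0.67  0.331 0.03 ]
green [362.5 177.7] 207 [ 0.557 -0.318  0.03 ]
black [113.8  49. ] 197 [0.914 0.383 0.045]
black [505.9 137.9] 165 [ 0.669 -0.701  0.045]
black [171.9 255.6] 113 [0.336 0.198 0.045]
black [321.2 254.7] 91 [ 0.346 -0.203  0.045]
black [  5.6 304.3] 362 [0.198 0.644 0.045]
black [245.2 367.1] 218 [ 0.051 -0.005  0.045]
hub [ 0.45583327 -0.27055193]
lobe phase deg mod60 -22.59042487797561 0.6087815004619309
0 [0.041, 0.0396, 0.0389]
5 [0.04, 0.0386, 0.0389]
10 [0.0394, 0.0385, 0.0385]
15 [0.0403, 0.0381, 0.0388]
20 [0.0414, 0.0391, 0.0397]
25 [0.0421, 0.04, 0.0404]
30 [0.0426, 0.0406, 0.0407]
35 [0.0427, 0.041, 0.041]
40 [0.0426, 0.0412, 0.0416]
45 [0.0421, 0.041, 0.0419]
50 [0.0415, 0.0405, 0.0419]
55 [0.0407, 0.0397, 0.0416]
reducer top z.034 [0.42735557 0.32623171 0.034     ]
```

```bash
cat >> h.py <<'E'
from scipy.spatial.transform import Rotation as Ro
def Rt(A,tilt=0):
    a=np.radians(A); x=np.array([0,0,-1.]); y=np.array([np.cos(a),np.sin(a),0]); R=np.c_[x,y,np.cross(x,y)]
    return R@Ro.from_euler('z',-tilt,degrees=True).as_matrix()
def inc(p,A,tilt=0,s=None):
    s=s or r.sense(); R=s['ee_rot']
    rv=Ro.from_matrix(R.T@Rt(A,tilt)).as_rotvec(degrees=True)
    t=R.T@(np.array(p)-s['tcp_pos']); n=max(np.linalg.norm(t)/.0417,np.linalg.norm(rv)/7.16)
    print('t',round(s['time_s'],2),'tcp',s['tcp_pos'].round(4),'turn',rv.round(2),'shift',t.round(4),'rows>=',round(n,1),'w',round(s['gripper_width']*87,1),'F',s['wrist_force'].round(1))
E
python3 -c "
from h import *
inc([.427,.326,.10],-101.7); inc([.427,.326,.025],-101.7)
print(ray('top',(266.9,131.4),.096))
d=np.array([-.979,.202]);e=np.array([-.202,-.979]);c=np.array([.5663,-.0339])
print('red',c+.072*d,'hub',c+.022*d+.003*e,'handle',c-.1004*d)
print(proj('side',[[.427,.326,.017],[.456,-.27,.016]]))"
```

```text
t 0.15 tcp [0.2625 0.5667 0.2297] turn [-13.16   0.    -0.09] shift [ 0.13    0.149  -0.2504] rows>= 7.7 w 87.1 F [-0.5  1.5 -0.1]
t 0.15 tcp [0.2625 0.5667 0.2297] turn [-13.16   0.    -0.09] shift [ 0.205   0.1489 -0.2504] rows>= 8.5 w 87.1 F [-0.5  1.5 -0.1]
[ 0.66790496 -0.05279051  0.096     ]
red [ 0.495812 -0.019356] hub [ 0.544156 -0.032393] handle [ 0.6645916 -0.0541808]
[[172.25684375 164.87529533]
 [307.47671854 289.09344878]]
```

Emit:
move_arm:
  increments: [-2,0,0,0.02,0.019,-0.032,0.06,-4,0,0,0.04,0.038,-0.064,0.06,-6,0,0,0.06,0.057,-0.096,0.06,-8,0,0,0.08,0.076,-0.128,0.06,-10,0,0,0.1,0.095,-0.16,0.06,-12,0,0,0.115,0.115,-0.195,0.06,-13.2,0,0,0.125,0.135,-0.228,0.06,-13.2,0,0,0.13,0.149,-0.25,0.06,-13.2,0,0,0.13,0.149,-0.25,0.06,-13.2,0,0,0.13,0.149,-0.25,0.06]

```text
time_s: 0.98
tcp_pos: [0.4274, 0.3252, 0.0999]
ee_rot: [[-0.001, -0.205, -0.979], [-0.001, -0.979, 0.205], [-1.0, 0.001, 0.001]]
wrist_force: [0.7, 0.0, 1.0]
gripper_width: 0.693
```

```bash
python3 -c "
from h import *
inc([.427,.326,.025],-101.7)
im=r.capture('wrist'); cv2.imwrite('pics/w1.png',im[:,:,::-1]); print(proj('wrist',[[.427,.326,.034],[.427,.326,.014]]))"
```

```text
t 0.98 tcp [0.4274 0.3252 0.0999] turn [-0.13  0.04 -0.09] shift [ 0.0749 -0.0009  0.0005] rows>= 1.8 w 60.3 F [0.7 0.  1. ]
[[251.05456792 209.12879297]
 [250.99522289 202.23213748]]
```

View pics/w1.png

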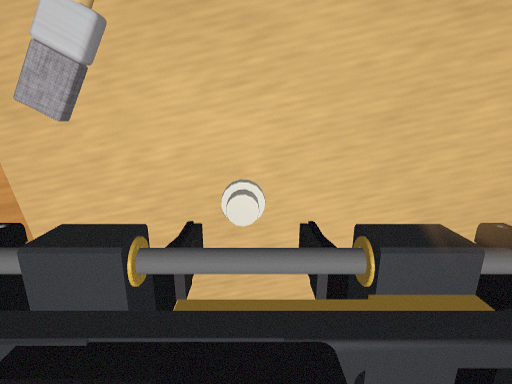

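```bash
python3 -c "
from h import *
print(ray('wrist',(243,210),.034),ray('wrist',(243,202),.014))"
```

```text
[0.42761101 0.33264245 0.034     ] [0.42865917 0.33293006 0.014     ]
```

Emit:
move_arm:
  increments: [0,0,0,0.02,-0.006,0.001,0.06,0,0,0,0.05,-0.006,0.001,0.06,0,0,0,0.074,-0.006,0.001,0.06,0,0,0,0.075,-0.006,0.001,0.06,0,0,0,0.075,-0.006,0.001,0.015,0,0,0,0.075,-0.006,0.001,0.015,0,0,0,0.075,-0.006,0.001,0.015,0,0,0,0.075,-0.006,0.001,0.015,0,0,0,0.075,-0.006,0.001,0.015,0,0,0,0.075,-0.006,0.001,0.015]

```text
time_s: 1.87
tcp_pos: [0.4274, 0.3333, 0.0265]
ee_rot: [[0.001, -0.202, -0.979], [0.001, -0.979, 0.202], [-1.0, -0.002, -0.001]]
wrist_force: [-0.9, 0.0, -0.8]
gripper_width: 0.319
```

```bash
python3 -c "
from h import *
inc([.4958,-.0194,.13],-101.7)"
```

```text
t 1.87 tcp [0.4274 0.3333 0.0265] turn [ 0.05 -0.04  0.09] shift [-0.1039  0.3314 -0.1383] rows>= 9.0 w 27.8 F [-0.9  0.  -0.8]
```

Emit:
move_arm:
  increments: [0,0,0,-0.03,0,0,0.015,0,0,0,-0.065,0.01,-0.004,0.015,0,0,0,-0.09,0.035,-0.015,0.015,0,0,0,-0.104,0.07,-0.03,0.015,0,0,0,-0.104,0.107,-0.045,0.015,0,0,0,-0.104,0.144,-0.06,0.015,0,0,0,-0.104,0.181,-0.075,0.015,0,0,0,-0.104,0.218,-0.09,0.015,0,0,0,-0.104,0.255,-0.106,0.015,0,0,0,-0.104,0.29,-0.121,0.015,0,0,0,-0.104,0.315,-0.131,0.015,0,0,0,-0.104,0.331,-0.138,0.015]

```text
time_s: 2.87
tcp_pos: [0.4952, -0.0219, 0.1298]
ee_rot: [[0.0, -0.205, -0.979], [0.0, -0.979, 0.205], [-1.0, -0.0, -0.0]]
wrist_force: [0.3, 0.7, -0.1]
gripper_width: 0.312
```

```bash
python3 -c "
from h import *
inc([.4958,-.0194,.034],-101.7)
im=r.capture('wrist'); cv2.imwrite('pics/w2.png',im[:,:,::-1]); 
im=r.capture('side'); cv2.imwrite('pics/s2.png',cv2.resize(im[150:270,180:350,::-1],None,fx=4,fy=4))"
```

```text
t 2.87 tcp [ 0.4952 -0.0219  0.1298] turn [-0.12 -0.01  0.  ] shift [ 0.0958 -0.0026 -0.0001] rows>= 2.3 w 27.1 F [ 0.3  0.7 -0.1]
```

View pics/w2.png

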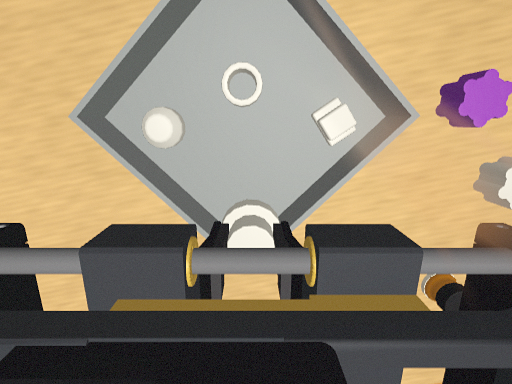

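View pics/s2.png

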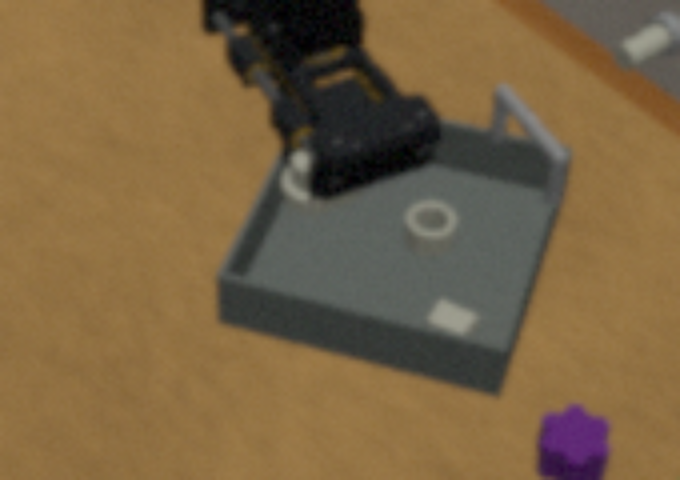

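```bash
python3 -c "
from h import *
a=ray('wrist',(71,115),.05);b=ray('wrist',(418,115),.05);print(a,b,(a+b)/2,np.linalg.norm(a-b))
print(ray('wrist',(162,128),.029),ray('wrist',(242,84),.027))"
```

```text
[0.59780239 0.10325892 0.05      ] [ 0.5406488  -0.16794727  0.05      ] [ 0.5692256  -0.03234417  0.05      ] 0.277163009129853
[0.57387201 0.04147994 0.029     ] [ 0.59501465 -0.03520906  0.027     ]
```

Emit:
move_arm:
  increments: [0,0,0,0.03,-0.002,-0.003,0.015,0,0,0,0.06,-0.003,-0.003,0.015,0,0,0,0.085,-0.003,-0.003,0.015,0,0,0,0.097,-0.003,-0.003,0.015,0,0,0,0.097,-0.003,-0.003,0.015,0,0,0,0.097,-0.003,-0.003,0.04,0,0,0,0.097,-0.003,-0.003,0.04,0,0,0,0.097,-0.003,-0.003,0.04,0,0,0,0.05,-0.003,-0.003,0.04,0,0,0,0.01,-0.003,-0.003,0.04]

```text
time_s: 3.8
tcp_pos: [0.4972, -0.0171, 0.1153]
ee_rot: [[-0.006, -0.202, -0.979], [-0.002, -0.979, 0.202], [-1.0, 0.003, 0.006]]
wrist_force: [1.6, 0.3, 1.0]
gripper_width: 0.451
```

```bash
python3 -c "
from h import *
inc([.456,-.270,.11],-112.6)"
```

```text
t 3.8 tcp [ 0.4972 -0.0171  0.1153] turn [10.95  0.31 -0.2 ] shift [ 0.0059  0.256  -0.0107] rows>= 6.1 w 39.3 F [1.6 0.3 1. ]
```

Emit:
move_arm:
  increments: [2,0,0,0,0.025,-0.001,0.06,4,0,0,0,0.06,-0.003,0.06,6,0,0,0,0.1,-0.004,0.06,8,0,0,0,0.14,-0.006,0.06,10,0,0,0,0.18,-0.008,0.06,11,0,0,0,0.215,-0.009,0.06,11,0,0,0.004,0.242,-0.01,0.06,11,0,0,0.005,0.256,-0.011,0.06,11,0,0,0.005,0.256,-0.011,0.06,11,0,0,0.005,0.256,-0.011,0.06]

```text
time_s: 4.63
tcp_pos: [0.4579, -0.2703, 0.1115]
ee_rot: [[0.001, -0.387, -0.922], [-0.0, -0.922, 0.387], [-1.0, -0.0, -0.001]]
wrist_force: [-0.1, 0.7, 0.0]
gripper_width: 0.687
```

```bash
python3 -c "
from h import *
inc([.456,-.270,.013],-112.6)
im=r.capture('wrist'); cv2.imwrite('pics/w3.png',im[:,:,::-1]);print(proj('wrist',[[.456,-.27,.032]]))
h=cv2.cvtColor(im,cv2.COLOR_RGB2HSV); w=(h[...,1]<45)&(h[...,2]>170)
for c,s in blobs(w,100): print(c,s,ray('wrist',c,.032))
im=r.capture('top'); cv2.imwrite('pics/t3.png',cv2.resize(im[100:250,180:400,::-1],None,fx=3.5,fy=3.5))"
```

```text
t 4.63 tcp [ 0.4579 -0.2703  0.1115] turn [-0.16 -0.06  0.02] shift [0.0985 0.0005 0.0019] rows>= 2.4 w 59.8 F [-0.1  0.7  0. ]
[[251.80010317 206.40004405]]
[398.5  12.8] [ 367    0  100   31 1513] [ 0.55153186 -0.4261416   0.032     ]
[ 49.  178.5] [  27  153   49   47 1146] [ 0.54491203 -0.12122204  0.032     ]
[252.5 205.3] [ 228  180   49   52 1756] [ 0.45668787 -0.27094421  0.032     ]
```

View pics/w3.png

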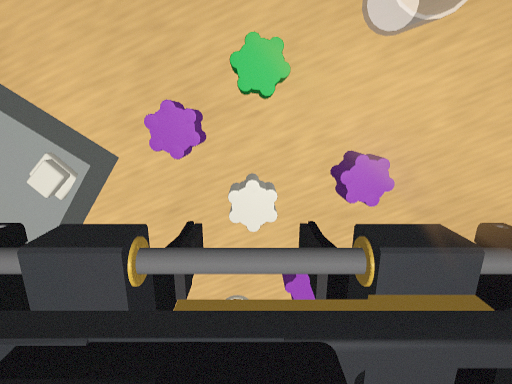

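View pics/t3.png

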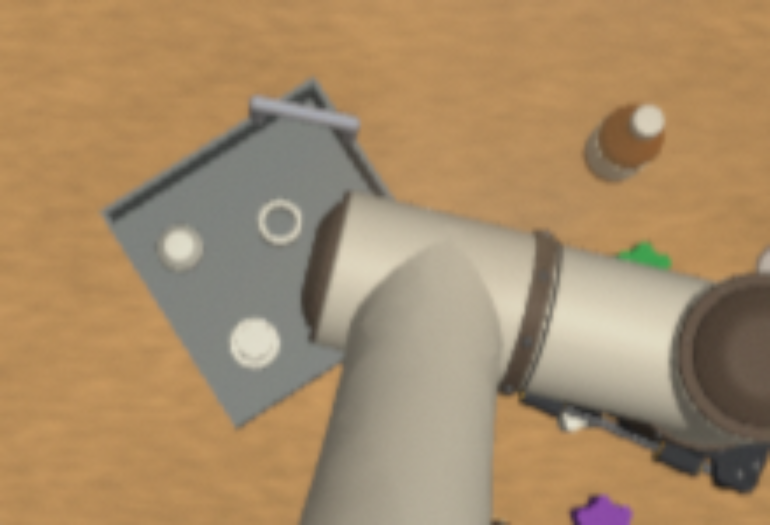

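Emit:
move_arm:
  increments: [0,0,0,0.03,0.001,0.001,0.06,0,0,0,0.065,0.001,0.001,0.06,0,0,0,0.09,0.001,0.001,0.06,0,0,0,0.098,0.001,0.001,0.06,0,0,0,0.098,0.001,0.001,0.06,0,0,0,0.098,0.001,0.001,0.03,0,0,0,0.098,0.001,0.001,0.03,0,0,0,0.098,0.001,0.001,0.03,0,0,0,0.098,0.001,0.001,0.03,0,0,0,0.098,0.001,0.001,0.03]

```text
time_s: 5.57
tcp_pos: [0.4579, -0.2705, 0.0145]
ee_rot: [[0.003, -0.385, -0.923], [-0.001, -0.923, 0.385], [-1.0, -0.0, -0.003]]
wrist_force: [-0.3, 1.4, 5.9]
gripper_width: 0.489
```

```bash
python3 -c "
from h import *
inc([.546,-.032,.11],-101.7)"
```

```text
t 5.57 tcp [ 0.4579 -0.2705  0.0145] turn [-10.93  -0.19   0.  ] shift [-0.0954 -0.2541  0.0101] rows>= 6.5 w 42.5 F [-0.3  1.4  5.9]
```

Emit:
move_arm:
  increments: [0,0,0,-0.03,0,0,0.03,0,0,0,-0.065,0,0,0.03,-1,0,0,-0.09,-0.02,0,0.03,-3,0,0,-0.096,-0.05,0.002,0.03,-5,0,0,-0.096,-0.088,0.003,0.03,-7,0,0,-0.096,-0.126,0.004,0.03,-9,0,0,-0.096,-0.164,0.006,0.03,-11,0,0,-0.096,-0.202,0.008,0.03,-11,0,0,-0.096,-0.235,0.009,0.03,-11,0,0,-0.096,-0.254,0.01,0.03,-11,0,0,-0.096,-0.254,0.01,0.03,-11,0,0,-0.096,-0.254,0.01,0.03]

```text
time_s: 6.57
tcp_pos: [0.5452, -0.0312, 0.1089]
ee_rot: [[-0.0, -0.2, -0.98], [0.0, -0.98, 0.2], [-1.0, -0.0, 0.0]]
wrist_force: [-0.2, -0.5, 0.1]
gripper_width: 0.492
```

```bash
python3 -c "
from h import *
inc([.546,-.032,.022],-101.7)
im=r.capture('wrist'); cv2.imwrite('pics/w4.png',im[:,:,::-1])
im=r.capture('side'); cv2.imwrite('pics/s4.png',cv2.resize(im[150:270,180:350,::-1],None,fx=4,fy=4))"
```

```text
t 6.57 tcp [ 0.5452 -0.0312  0.1089] turn [0.15 0.01 0.01] shift [ 0.0869  0.0007 -0.0009] rows>= 2.1 w 42.8 F [-0.2 -0.5  0.1]
```

View pics/w4.png

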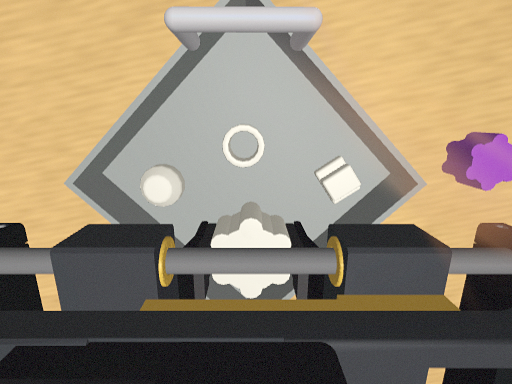

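View pics/s4.png

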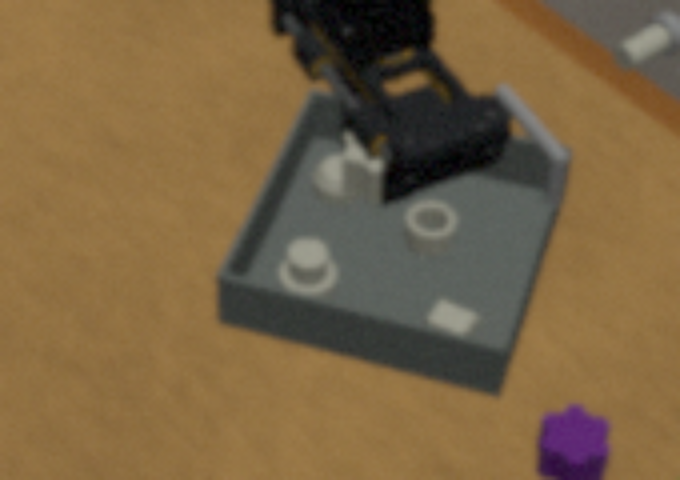

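Emit:
move_arm:
  increments: [0,0,0,0.03,0,-0.002,0.03,0,0,0,0.06,0,-0.002,0.03,0,0,0,0.08,0,-0.002,0.03,0,0,0,0.087,0,-0.002,0.03,0,0,0,0.087,0,-0.002,0.03,0,0,0,0.087,0,-0.002,0.056,0,0,0,0.087,0,-0.002,0.056,0,0,0,0.087,0,-0.002,0.056,0,0,0,0.05,0,-0.002,0.056,0,0,0,0.01,0,-0.002,0.056,0,0,0,-0.03,0,-0.002,0.056,0,0,0,-0.05,0,-0.002,0.056]

```text
time_s: 7.67
tcp_pos: [0.5499, -0.0323, 0.1653]
ee_rot: [[0.01, -0.201, -0.98], [0.001, -0.98, 0.201], [-1.0, -0.003, -0.01]]
wrist_force: [-0.2, 0.9, -0.0]
gripper_width: 0.642
```

```bash
python3 -c "
from h import *
inc([.666,-.054,.16],-191.7)
im=r.capture('wrist'); cv2.imwrite('pics/w5.png',im[:,:,::-1])
im=r.capture('side'); cv2.imwrite('pics/s5.png',cv2.resize(im[150:270,180:350,::-1],None,fx=4,fy=4))"
```

```text
t 7.67 tcp [ 0.5499 -0.0323  0.1653] turn [90.11 -0.31  0.57] shift [ 0.0064 -0.0021 -0.1181] rows>= 12.6 w 55.9 F [-0.2  0.9 -0. ]
```

View pics/w5.png

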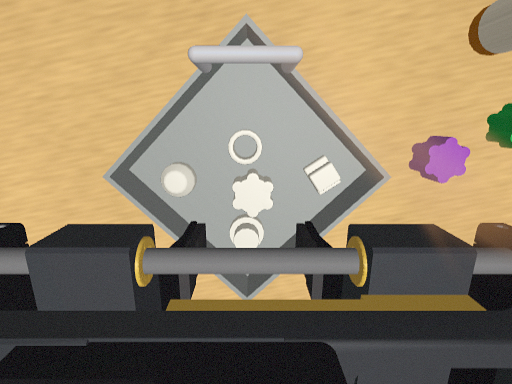

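View pics/s5.png

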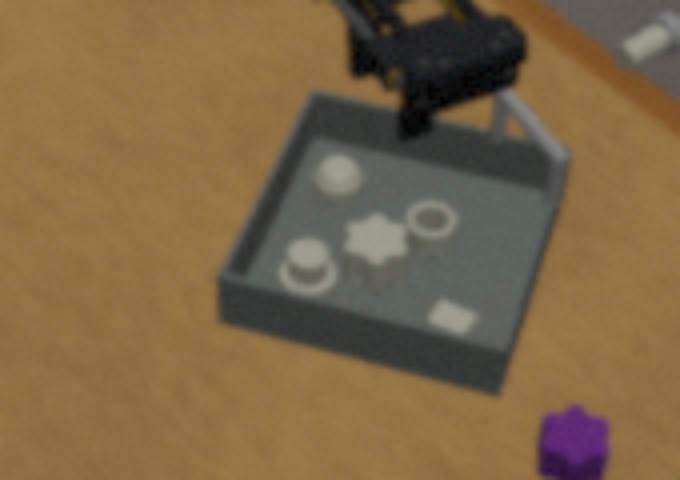

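```bash
python3 -c "
from h import *
a=ray('wrist',(190,54),.09);b=ray('wrist',(302,54),.09);print(a,b,(a+b)/2,a-b,np.degrees(np.arctan2(*(a-b)[1::-1])))
m=(ray('top',(266.9,131.4),.094));print(m)
R=r.sense()['ee_rot']
inc([.665,-.054,.16],-191.7)"
```

```text
[ 0.67636122 -0.01146893  0.09      ] [ 0.65946325 -0.09346032  0.09      ] [ 0.66791223 -0.05246463  0.09      ] [1.68979719e-02 8.19913823e-02 5.55111512e-17] 78.35470630727275
[ 0.66839853 -0.05283518  0.094     ]
t 7.77 tcp [ 0.5504 -0.032   0.165 ] turn [90.09 -0.34  0.74] shift [ 0.0064 -0.0015 -0.1166] rows>= 12.6 w 55.6 F [ 0.3 -0.5  0.2]
```

Emit:
move_arm:
  increments: [6,0,0,0,0,-0.005,0.056,13,0,0,0,0,-0.015,0.056,20,0,0,0,-0.001,-0.025,0.056,27,0,0,0,-0.001,-0.037,0.056,34,0,0,0,-0.001,-0.05,0.056,41,0,0,0,-0.002,-0.062,0.056,48,0,0,0,-0.002,-0.074,0.056,55,0,0,0,-0.003,-0.086,0.056,62,0,0,0,-0.003,-0.098,0.056,69,0,0,0,-0.003,-0.108,0.056,76,0,0,0,-0.003,-0.115,0.056,82,0,0,0,-0.003,-0.119,0.056]

```text
time_s: 8.77
tcp_pos: [0.6647, -0.0537, 0.158]
ee_rot: [[-0.001, -0.998, 0.07], [0.0, 0.07, 0.998], [-1.0, 0.001, 0.0]]
wrist_force: [-0.1, 0.9, 0.3]
gripper_width: 0.641
```

```bash
python3 -c "
from h import *
inc([.667,-.053,.15],-191.7)"
```

```text
t 8.77 tcp [ 0.6647 -0.0537  0.158 ] turn [ 7.69  0.   -0.05] shift [ 0.008  -0.0023  0.0009] rows>= 1.1 w 55.8 F [-0.1  0.9  0.3]
```

Emit:
move_arm:
  increments: [5,0,0,0,-0.001,0,0.056,7.7,0,0,0.004,-0.002,0.001,0.056,7.7,0,0,0.008,-0.002,0.001,0.056,7.7,0,0,0.008,-0.002,0.001,0.056,7.7,0,0,0.008,-0.002,0.001,0.056]

```text
time_s: 9.18
tcp_pos: [0.6659, -0.0527, 0.1502]
ee_rot: [[-0.001, -0.981, 0.196], [-0.0, 0.196, 0.981], [-1.0, 0.001, -0.0]]
wrist_force: [0.2, -0.2, 1.2]
gripper_width: 0.645
```

```bash
python3 -c "
from h import *
inc([.667,-.053,.079],-191.7)
im=r.capture('wrist'); cv2.imwrite('pics/w6.png',im[:,:,::-1])
im=r.capture('top'); cv2.imwrite('pics/t6.png',cv2.resize(im[80:250,180:400,::-1],None,fx=3.5,fy=3.5))
im=r.capture('side'); cv2.imwrite('pics/s6.png',cv2.resize(im[100:270,180:400,::-1],None,fx=3.5,fy=3.5))"
```

```text
t 9.18 tcp [ 0.6659 -0.0527  0.1502] turn [ 0.41 -0.02 -0.08] shift [ 0.0712 -0.0012 -0.0001] rows>= 1.7 w 56.1 F [ 0.2 -0.2  1.2]
```

View pics/w6.png

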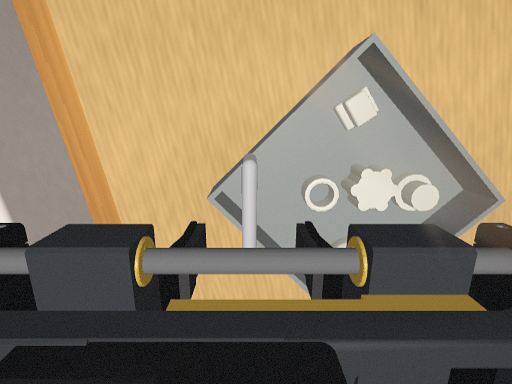

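View pics/s6.png

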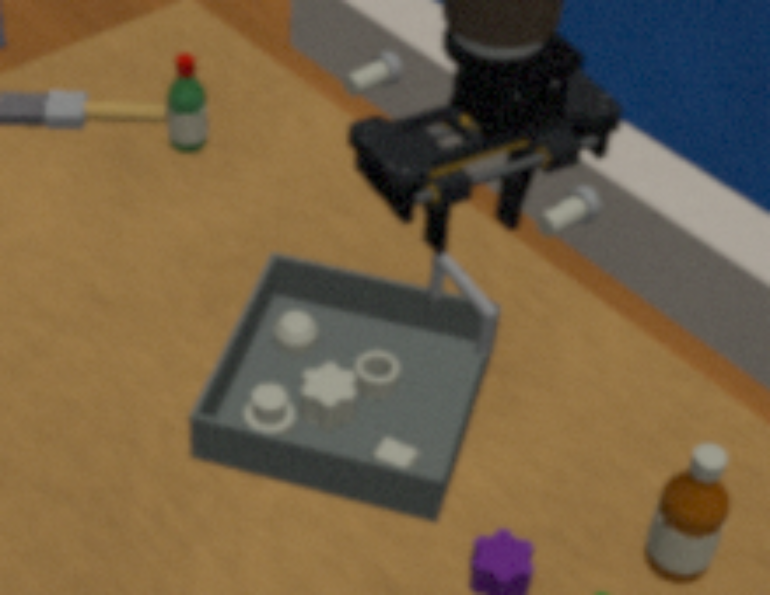

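Emit:
move_arm:
  increments: [0,0,0,0.02,-0.001,0,0.056,0,0,0,0.045,-0.001,0,0.056,0,0,0,0.065,-0.001,0,0.056,0,0,0,0.071,-0.001,0,0.056,0,0,0,0.071,-0.001,0,0.056,0,0,0,0.071,-0.001,0,0.0,0,0,0,0.071,-0.001,0,0.0,0,0,0,0.071,-0.001,0,0.0,0,0,0,0.071,-0.001,0,0.0,0,0,0,0.071,-0.001,0,0.0,0,0,0,0.071,-0.001,0,0.0,0,0,0,0.071,-0.001,0,0.0]

```text
time_s: 10.33
tcp_pos: [0.6675, -0.0529, 0.0802]
ee_rot: [[0.0, -0.98, 0.197], [0.0, 0.197, 0.98], [-1.0, -0.0, 0.0]]
wrist_force: [0.1, -0.6, -0.6]
gripper_width: 0.198
```

```bash
python3 -c "
from h import *
s=r.sense(); g=s['tcp_pos']-.011*s['ee_rot'][:,0]; print(g,s['gripper_width']*87)
A=-191.7; d=np.array([-.979,.202,0])
# pivot corner from grasp point (handle)
for th in (5,10,15,20,25,30,35,40):
    c,sn=np.cos(np.radians(th)),np.sin(np.radians(th))
    u=-.242*c+.09*sn+.242; z=.242*sn+.09*c-.09
    g2=g+u*d+[0,0,z]; R=Rt(A,th); t=g2+.011*R[:,0]
    print(th,end=' '); inc(t,A,th)"
```

```text
[ 0.66752632 -0.05287767  0.09120017] 17.26711844067485
5 t 10.33 tcp [ 0.6675 -0.0529  0.0802] turn [ 0.34  0.02 -4.97] shift [-0.0208  0.0078  0.    ] rows>= 0.7 w 17.3 F [ 0.1 -0.6 -0.6]
10 t 10.33 tcp [ 0.6675 -0.0529  0.0802] turn [ 0.34  0.04 -9.97] shift [-0.0408  0.0174  0.0001] rows>= 1.4 w 17.3 F [ 0.1 -0.6 -0.6]
15 t 10.33 tcp [ 0.6675 -0.0529  0.0802] turn [  0.34   0.05 -14.97] shift [-0.06    0.0287  0.0002] rows>= 2.1 w 17.3 F [ 0.1 -0.6 -0.6]
20 t 10.33 tcp [ 0.6675 -0.0529  0.0802] turn [  0.34   0.07 -19.97] shift [-0.078   0.0416  0.0002] rows>= 2.8 w 17.3 F [ 0.1 -0.6 -0.6]
25 t 10.33 tcp [ 0.6675 -0.0529  0.0802] turn [  0.34   0.08 -24.97] shift [-0.0949  0.056   0.0003] rows>= 3.5 w 17.3 F [ 0.1 -0.6 -0.6]
30 t 10.33 tcp [ 0.6675 -0.0529  0.0802] turn [  0.33   0.1  -29.97] shift [-0.1104  0.0718  0.0004] rows>= 4.2 w 17.3 F [ 0.1 -0.6 -0.6]
35 t 10.33 tcp [ 0.6675 -0.0529  0.0802] turn [  0.33   0.11 -34.97] shift [-0.1246  0.089   0.0005] rows>= 4.9 w 17.3 F [ 0.1 -0.6 -0.6]
40 t 10.33 tcp [ 0.6675 -0.0529  0.0802] turn [  0.33   0.13 -39.97] shift [-0.1371  0.1073  0.0006] rows>= 5.6 w 17.3 F [ 0.1 -0.6 -0.6]
```

Emit:
move_arm:
  increments: [0,0,0,0,0,0,0.0,0,0,0,0,0,0,0.0,0,0,0,0,0,0,0.0,0,0,0,0,0,0,0.0]

```text
time_s: 10.67
tcp_pos: [0.6673, -0.0529, 0.08]
ee_rot: [[-0.0, -0.98, 0.197], [-0.0, 0.197, 0.98], [-1.0, 0.0, -0.0]]
wrist_force: [-0.5, 0.2, 1.5]
gripper_width: 0.123
```

Emit:
move_arm:
  increments: [0,0,-1,-0.004,0.0015,0,0,0,0,-2,-0.0085,0.003,0,0,0,0,-3,-0.0125,0.0045,0,0,0,0,-4,-0.0165,0.006,0,0,0,0,-5,-0.021,0.008,0,0,0,0,-6,-0.025,0.01,0,0,0,0,-7,-0.029,0.0115,0,0,0,0,-8,-0.033,0.0135,0,0,0,0,-9,-0.037,0.0155,0,0,0,0,-10,-0.041,0.0175,0,0,0,0,-10,-0.041,0.0175,0,0]

```text
time_s: 11.58
tcp_pos: [0.6492, -0.0493, 0.1216]
ee_rot: [[0.171, -0.965, 0.196], [-0.034, 0.193, 0.981], [-0.985, -0.174, -0.0]]
wrist_force: [0.0, 0.4, -5.0]
gripper_width: 0.126
```

```bash
cat > look.py <<'E'
import sys
from h import *
k=sys.argv[1]
im=r.capture('top'); a=cv2.resize(im[90:260,180:340,::-1],None,fx=2.4,fy=2.4)
im=r.capture('side'); b=cv2.resize(im[90:260,180:340,::-1],None,fx=2.4,fy=2.4)
cv2.imwrite(f'pics/l{k}.png',np.hstack([a,b]))
s=r.sense(); print(s['time_s'],s['gripper_width']*87,s['wrist_force'].round(1),s['moment'].round(2))
E
python3 look.py 7; python3 -c "
from h import *
s=r.sense()
for th,u,z in ((20,0,0),(30,0,0),(38,0,0)):
    g0=np.array([.6673,-.0529,.091]);A=-191.4;d=np.array([-.98,.197,0]);c,sn=np.cos(np.radians(th)),np.sin(np.radians(th))
    g2=g0+(-.242*c+.09*sn+.242)*d+[0,0,.242*sn+.09*c-.09]; inc(g2+.011*Rt(A,th)[:,0],A,th)"
```

```text
11.6833 11.045790762013599 [-0.3  0.9 -4.6] [ 0.27  0.74 -0.06]
t 11.68 tcp [ 0.6497 -0.0494  0.1209] turn [  0.05   0.   -10.04] shift [-0.0406  0.0169  0.    ] rows>= 1.4 w 11.0 F [-0.3  0.9 -4.6]
t 11.68 tcp [ 0.6497 -0.0494  0.1209] turn [ 5.000e-02  1.000e-02 -2.004e+01] shift [-0.0778  0.0411  0.    ] rows>= 2.8 w 11.0 F [-0.3  0.9 -4.6]
t 11.68 tcp [ 0.6497 -0.0494  0.1209] turn [ 5.000e-02  1.000e-02 -2.804e+01] shift [-0.1041  0.0649  0.    ] rows>= 3.9 w 11.0 F [-0.3  0.9 -4.6]
```

View pics/l7.png

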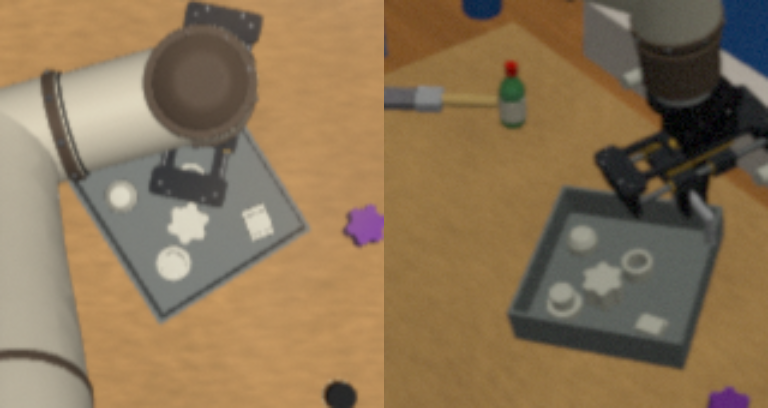

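Emit:
move_arm:
  increments: [0,0,-1,-0.004,0.0015,0,0,0,0,-2,-0.008,0.003,0,0,0,0,-3,-0.0125,0.0045,0,0,0,0,-4,-0.0165,0.0065,0,0,0,0,-5,-0.021,0.008,0,0,0,0,-6,-0.025,0.0095,0,0,0,0,-7,-0.029,0.0115,0,0,0,0,-8,-0.033,0.0135,0,0,0,0,-9,-0.037,0.015,0,0,0,0,-10,-0.041,0.017,0,0,0,0,-10,-0.041,0.017,0,0,0,0,-10,-0.041,0.017,0,0]

```text
time_s: 12.68
tcp_pos: [0.6262, -0.0448, 0.1585]
ee_rot: [[0.335, -0.921, 0.197], [-0.067, 0.185, 0.98], [-0.94, -0.342, -0.0]]
wrist_force: [-0.5, -0.3, -5.1]
gripper_width: 0.126
```

```bash
python3 look.py 8; python3 -c "
from h import *
for th in (25,30,35,38):
    g0=np.array([.6673,-.0529,.091]);A=-191.4;d=np.array([-.98,.197,0]);c,sn=np.cos(np.radians(th)),np.sin(np.radians(th))
    g2=g0+(-.242*c+.09*sn+.242)*d+[0,0,.242*sn+.09*c-.09]; inc(g2+.011*Rt(A,th)[:,0],A,th)"
```

```text
12.7833 11.0011380116566 [-0.5  0.1 -4.4] [ 0.32  1.28 -0.01]
t 12.78 tcp [ 0.6267 -0.0448  0.1582] turn [ 0.03  0.01 -5.03] shift [-0.0207  0.0081  0.    ] rows>= 0.7 w 11.0 F [-0.5  0.1 -4.4]
t 12.78 tcp [ 0.6267 -0.0448  0.1582] turn [ 3.000e-02  1.000e-02 -1.003e+01] shift [-0.0407  0.0177  0.    ] rows>= 1.4 w 11.0 F [-0.5  0.1 -4.4]
t 12.78 tcp [ 0.6267 -0.0448  0.1582] turn [ 3.000e-02  1.000e-02 -1.503e+01] shift [-0.0598  0.029   0.    ] rows>= 2.1 w 11.0 F [-0.5  0.1 -4.4]
t 12.78 tcp [ 0.6267 -0.0448  0.1582] turn [ 3.000e-02  1.000e-02 -1.803e+01] shift [-0.0708  0.0365  0.    ] rows>= 2.5 w 11.0 F [-0.5  0.1 -4.4]
```

View pics/l8.png

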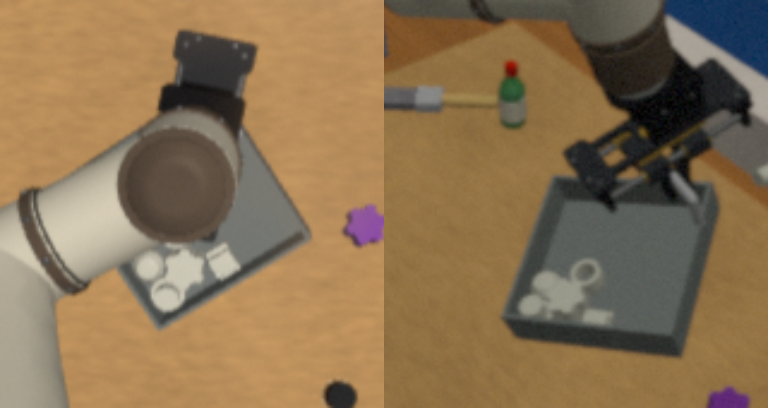

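Emit:
move_arm:
  increments: [0,0,-1.5,-0.006,0.0025,0,0,0,0,-3,-0.0125,0.005,0,0,0,0,-4.5,-0.0185,0.0075,0,0,0,0,-6,-0.0245,0.01,0,0,0,0,-7.5,-0.0305,0.0127,0,0,0,0,-9,-0.0365,0.0157,0,0,0,0,-10.5,-0.0425,0.0187,0,0,0,0,-12,-0.0485,0.022,0,0,0,0,-13.5,-0.0545,0.0255,0,0,0,0,-15,-0.06,0.029,0,0,0,0,-15,-0.06,0.029,0,0,0,0,-15,-0.06,0.029,0,0]

```text
time_s: 13.78
tcp_pos: [0.5808, -0.0322, 0.217]
ee_rot: [[0.546, -0.813, 0.202], [-0.119, 0.163, 0.979], [-0.829, -0.559, -0.007]]
wrist_force: [0.1, 0.3, -5.2]
gripper_width: 0.128
```

```bash
python3 look.py 9; python3 -c "
from h import *
im=r.capture('side'); cv2.imwrite('pics/s9.png',cv2.resize(im[170:260,210:340,::-1],None,fx=6,fy=6,interpolation=cv2.INTER_CUBIC))
im=r.capture('wrist'); cv2.imwrite('pics/w9.png',im[:,:,::-1])
"
```

```text
13.8833 10.979736693548709 [ 0.8 -0.7 -5.6] [0.41 1.81 0.02]
```

View pics/l9.png

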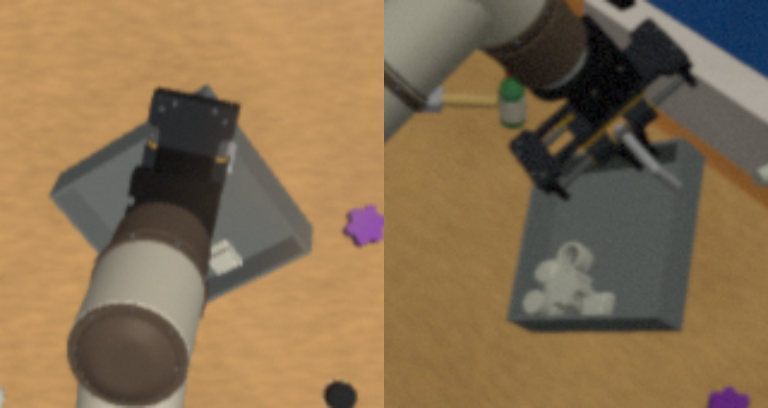

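View pics/s9.png

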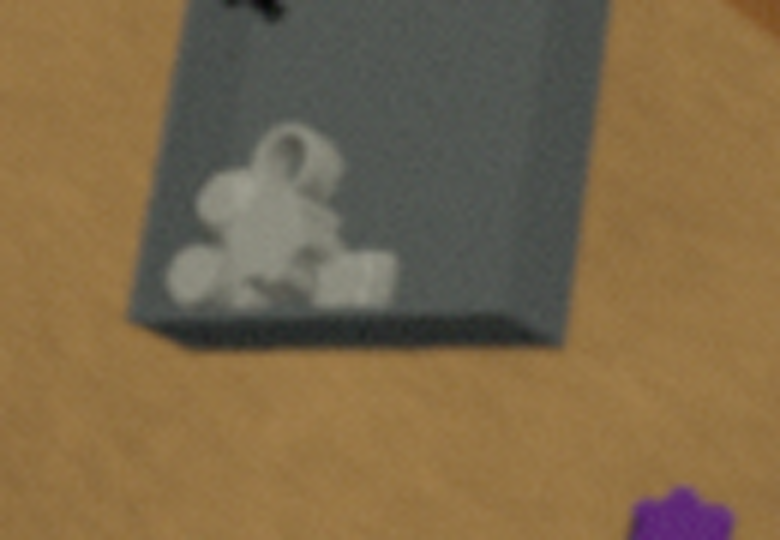

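View pics/w9.png

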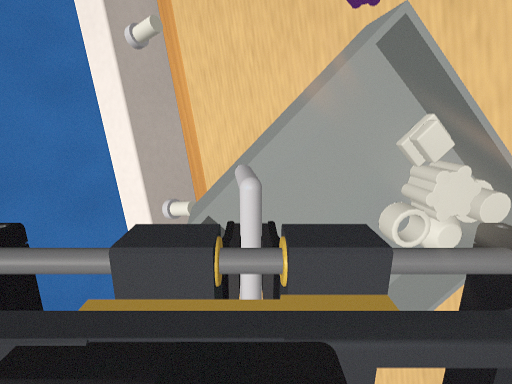

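```bash
cat > est.py <<'E'
from h import *
c=r.calibration('wrist');T=c['tool_from_camera']
def px(u,v,z):
    p=np.array([-.011-(z-.09),u+.1004,-v]); q=(p-T[:3,3])@T[:3,:3]; return np.round([q[0]/q[2]*c['fx']+c['cx'],q[1]/q[2]*c['fy']+c['cy']],1)
def pt(uv,z):
    d=T[:3,:3]@np.array([(uv[0]-c['cx'])/c['fx'],(uv[1]-c['cy'])/c['fy'],1.]); o=T[:3,3]; k=(-.011-(z-.09)-o[0])/d[0]; p=o+k*d
    u,v=p[1]-.1004,-p[2]; x,y=(u-v)/2**.5,(u+v)/2**.5
    return np.round([x,y],4), 'dist',round(float(np.hypot(x-.095,y-.095)),4)
E
python3 -c "
from est import *
print('corner rim v+',px(0,.1414,.05),'inner floor',px(0,.1343,.005), 'handle corner',px(-.1414,0,.05))
for n,p,z in (('coupling',(407,223),.027),('hub',(456,192),.037),('reducer',(492,206),.039),('saddle',(433,136),.026),('cap',(444,234),.029)): print(n,pt(p,z))
s=r.sense();R=s['ee_rot'];
for q in ((.1343,0,.005),(-.1004,0,.09)):
  print('world',s['tcp_pos']+R@np.array([-.011-(q[2]-.09),q[0]+.1004,-q[1]]))
"
```

```text
corner rim v+ [428.3  -9.8] inner floor [388.8  29.2] handle corner [191.  225.4]
coupling (array([0.0202, 0.0107]), 'dist', 0.1127)
hub (array([0.0191, 0.0484]), 'dist', 0.0891)
reducer (array([0.0448, 0.0601]), 'dist', 0.0612)
saddle (array([-0.0199,  0.0644]), 'dist', 0.1189)
cap (array([0.0466, 0.0253]), 'dist', 0.0849)
world [ 0.43086274 -0.00221702  0.02414974]
world [ 0.57538141 -0.030346    0.22572406]
```

```bash
cat > est.py <<'E'
from h import *
from scipy.optimize import least_squares
c=r.calibration('wrist');T=c['tool_from_camera']; G=np.array([-.011,0,0])
class M:
    def __init__(s,p): s.R=Ro.from_rotvec(p[:3]).as_matrix(); s.o=G+np.array([p[3],0,p[4]])
    def tool(s,q):
        u,v,z=q; return s.o+s.R@np.array([-(z-.09),u+.1004,-v])
    def px(s,q):
        q=(s.tool(q)-T[:3,3])@T[:3,:3]; return np.array([q[0]/q[2]*c['fx']+c['cx'],q[1]/q[2]*c['fy']+c['cy']])
    def pt(s,uv,z):
        d=s.R.T@T[:3,:3]@np.array([(uv[0]-c['cx'])/c['fx'],(uv[1]-c['cy'])/c['fy'],1.]); o=s.R.T@(T[:3,3]-s.o)
        p=o+d*(-(z-.09)-o[0])/d[0]; u,v=p[1]-.1004,-p[2]; x,y=(u-v)/2**.5,(u+v)/2**.5
        return np.round([x,y],4), round(float(np.sqrt((x-.095)**2+(y-.095)**2)),4)
def fit(pts,obs):
    f=lambda p:np.r_[np.concatenate([M(p).px(q)-o for q,o in zip(pts,obs)]),p[:3]*[20,5,20]*2,p[3:]*1000]
    s=least_squares(f,np.zeros(5)); m=M(s.x); print('fit deg',np.degrees(s.x[:3]).round(2),s.x[3:].round(4),'res',[(m.px(q)-o).round(1).tolist() for q,o in zip(pts,obs)])
    S=r.sense(); zt=S['ee_rot']@m.R@[-1,0,0]; print('tilt',np.degrees(np.arccos(zt[2])).round(1),'corner',(S['tcp_pos']+S['ee_rot']@m.tool((.1343,0,.005))).round(4),'handle',(S['tcp_pos']+S['ee_rot']@m.tool((-.1004,0,.09))).round(4))
    return m
E
python3 -c "
from est import *
m=fit([(0,.1414,.05),(0,.1343,.005),(-.1414,0,.05)],[(407,2),(378,42),(190,225)])
for n,p,z in (('coupling',(407,223),.027),('hub',(456,192),.037),('reducer',(492,206),.039),('saddle',(433,136),.026),('cap',(444,234),.029)): print(n,m.pt(p,z))
"
```

```text
fit deg [-0.73 -5.36 -0.52] [ 0.0015 -0.0027] res [[2.2, 0.3], [-2.1, -0.3], [0.9, 2.0]]
tilt 34.7 corner [ 4.338e-01 -4.000e-04  2.170e-02] handle [ 0.5757 -0.0331  0.2245]
coupling (array([0.0207, 0.0125]), 0.111)
hub (array([0.0225, 0.0509]), 0.0848)
reducer (array([0.0486, 0.0621]), 0.0569)
saddle (array([-0.0162,  0.0701]), 0.114)
cap (array([0.0472, 0.0266]), 0.0834)
```

```bash
python3 -c "
from h import *
for th in (38,41,44,47):
    g0=np.array([.6673,-.0529,.091]);A=-191.4;d=np.array([-.98,.197,0]);c,sn=np.cos(np.radians(th)),np.sin(np.radians(th))
    g2=g0+(-.242*c+.09*sn+.242)*d+[0,0,.242*sn+.09*c-.09]; print(g2);inc(g2+.011*Rt(A,th)[:,0],A,th)
s=r.sense();print(s['tcp_pos']-.011*s['ee_rot'][:,0],s['joints'])"
```

```text
[ 0.56272329 -0.03187795  0.22091104]
t 13.98 tcp [ 0.5814 -0.0317  0.2166] turn [ 0.08 -0.49 -4.05] shift [-0.0028  0.012  -0.0039] rows>= 0.6 w 10.8 F [ 0.6 -0.2 -5.2]
[ 0.55126252 -0.0295741   0.22769015]
t 13.98 tcp [ 0.5814 -0.0317  0.2166] turn [ 0.09 -0.49 -7.05] shift [-0.015   0.0173 -0.004 ] rows>= 1.0 w 10.8 F [ 0.6 -0.2 -5.2]
[ 0.53946976 -0.02720351  0.23384791]
t 13.98 tcp [ 0.5814 -0.0317  0.2166] turn [  0.11  -0.49 -10.05] shift [-0.0269  0.0233 -0.0041] rows>= 1.4 w 10.8 F [ 0.6 -0.2 -5.2]
[ 0.52737733 -0.02477269  0.23936745]
t 13.98 tcp [ 0.5814 -0.0317  0.2166] turn [  0.12  -0.48 -13.05] shift [-0.0385  0.0299 -0.0042] rows>= 1.8 w 10.8 F [ 0.6 -0.2 -5.2]
[ 0.57538141 -0.030346    0.22572406] [  4.08513682   5.02314575 -50.60782745  80.63158284  -9.1793271
 -93.40918162]
```

```bash
python3 -c "
from est import *
im=r.capture('wrist'); cv2.imwrite('pics/w10.png',cv2.resize(im[80:270,312:512,::-1],None,fx=4,fy=3,interpolation=cv2.INTER_CUBIC))
s=r.sense();print(s['time_s'],s['joints'].round(2),s['joint_velocities'].round(2),s['tcp_pos'])
im=r.capture('side').copy()
m=fit([(0,.1414,.05),(0,.1343,.005),(-.1414,0,.05)],[(407,2),(378,42),(190,225)])
W=lambda q:s['tcp_pos']+s['ee_rot']@m.tool(q)
Q=[(.1414,0,0),(.1414,0,.05),(0,.1414,.05),(0,.1414,0),(0,-.1414,.05),(-.1414,0,.05),(.1343,0,.005)]
print(proj('side',[W(q) for q in Q]).round(1)); print(np.array([W(q) for q in Q]).round(3))
cv2.imwrite('pics/s10.png',cv2.resize(im[140:240,220:350,::-1],None,fx=6,fy=6,interpolation=cv2.INTER_CUBIC))
"
```

```text
14.0333 [  4.08   5.02 -50.62  80.64  -9.18 -93.42] [-0.06 -0.14 -0.09  0.25 -0.12 -0.2 ] [ 0.58131583 -0.03165743  0.21660867]
fit deg [-0.73 -5.36 -0.52] [ 0.0015 -0.0027] res [[2.2, 0.3], [-2.1, -0.3], [0.9, 2.0]]
tilt 34.7 corner [ 4.337e-01 -4.000e-04  2.170e-02] handle [ 0.5755 -0.0332  0.2245]
[[233.3 226.9]
 [223.8 221.4]
 [292.9 223.5]
 [300.6 229.4]
 [237.5 153.1]
 [303.9 148.8]
 [234.3 224.7]]
[[ 0.431  0.001  0.014]
 [ 0.402  0.002  0.055]
 [ 0.497 -0.159  0.126]
 [ 0.526 -0.16   0.085]
 [ 0.537  0.121  0.144]
 [ 0.632 -0.04   0.215]
 [ 0.434 -0.     0.022]]
```

View pics/w10.png

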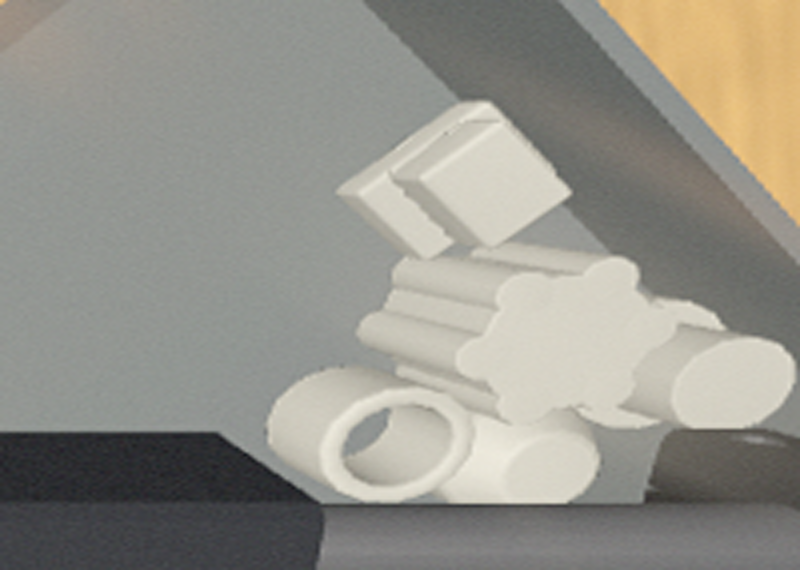

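View pics/s10.png

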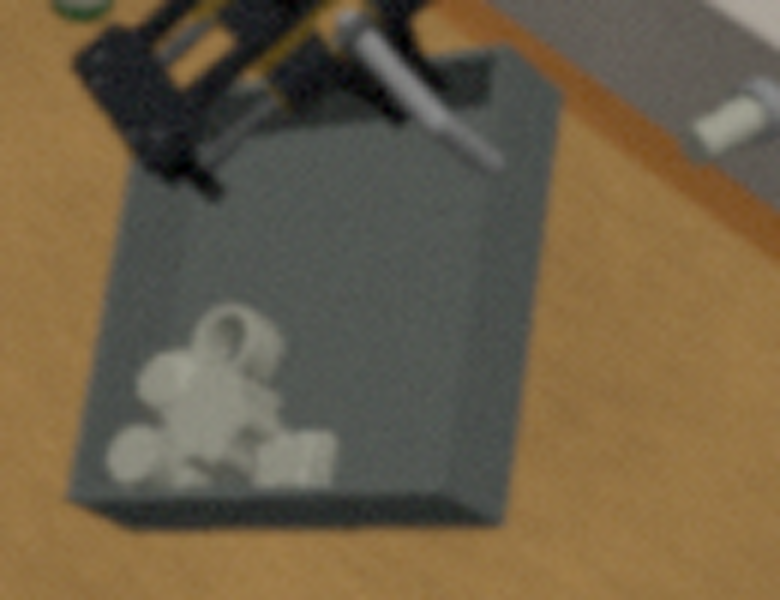

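```bash
cat > pose.py <<'E'
from h import *
from scipy.optimize import least_squares
def fitpose(obs,S,x0):
    def f(p):
        R=Ro.from_rotvec(p[:3]).as_matrix(); return np.concatenate([(proj(n,R@np.array(q)+p[3:],S)[0]-o)*w for n,q,o,w in obs])
    s=least_squares(f,x0,loss='soft_l1'); print('res',f(s.x).reshape(-1,2).round(1).tolist()); return s.x
def onplane(n,uv,z,p,S):
    R=Ro.from_rotvec(p[:3]).as_matrix(); a=ray(n,uv,0.0,S); b=ray(n,uv,0.3,S); a=R.T@(a-p[3:]);b=R.T@(b-p[3:]); return a+(b-a)*(z-a[2])/(b[2]-a[2])
E
python3 - <<'E'
from pose import *
S=r.sense(); h=.1
obs=[('side',(h,h,.05),(231.7,222.8),1),('side',(h,h,0),(242.5,228.3),1),('side',(-h,h,.05),(293.3,221.7),1),('side',(-h,h,0),(303.8,227.3),1),('side',(-h,-h,.05),(304.2,147.8),1),
('wrist',(-h,h,.05),(407,2),.7),('wrist',(-.095,.095,.005),(378,42),.7),('wrist',(-h,-h,.05),(190,225),.7)]
# initial
d=np.array([-.98,.197,0]);a=np.radians(35);z=np.array([0,0,1])*np.cos(a)+d*np.sin(a);u=d*np.cos(a)-np.array([0,0,1])*np.sin(a);v=np.cross(z,u)
R=np.c_[(u-v)/2**.5,(u+v)/2**.5,z]
c=np.array([.43,0,0.])-.1414*u
p=fitpose(obs,S,np.r_[Ro.from_matrix(R).as_rotvec(),c]); R=Ro.from_rotvec(p[:3]).as_matrix()
print('tilt',np.degrees(np.arccos(R[2,2])),'corner',R@[.095,.095,.005]+p[3:],'bottom corner',R@[.1,.1,0]+p[3:],'handle',R@[-.071,-.071,.09]+p[3:])
for n,q,zz in (('coupling',(407,223),.027),('hub',(456,192),.037),('reducer',(496,207),.039),('saddle',(433,136),.026),('cap',(448,237),.029)):
    k=onplane('wrist',q,zz,p,S); print(n,k.round(3),np.hypot(*(k[:2]-.095)).round(4))
for n,q,zz in (('coupling',(230/6+220,333/6+140),.027),('hub',(208/6+220,413/6+140),.037)):
    k=onplane('side',q,zz,p,S); print('side',n,k.round(3),np.hypot(*(k[:2]-.095)).round(4))
E
```

```text
res [[-1.2, 0.8], [-0.8, 0.4], [-0.3, 1.7], [-0.4, 1.9], [0.3, 0.5], [0.5, 1.5], [-6.6, -3.5], [-1.8, 0.6]]
tilt 40.83437841921235 corner [ 0.45670887 -0.00585211  0.00267551] bottom corner [ 0.45466509 -0.00545979 -0.00573098] handle [ 0.57631988 -0.03011606  0.22048613]
coupling [0.039 0.019 0.027] 0.0943
hub [0.04  0.062 0.037] 0.0642
reducer [0.076 0.079 0.039] 0.0246
saddle [-0.005  0.079  0.026] 0.1016
cap [0.077 0.038 0.029] 0.06
side coupling [0.041 0.014 0.027] 0.0979
side hub [0.037 0.055 0.037] 0.0706
```

Emit:
move_arm:
  increments: [0,0,0.5,0,0,0,0,0,0,1,0,0,0,0,0,0,1.5,0,0,0,0,0,0,2,0,0,0,0,0,0,2.5,0,0.001,0,0,0,0,3,0,0.001,0,0,0,0,3.5,0,0.001,0,0,0,0,4,0,0.001,0,0,0,0,4,0,0.001,0,0,0,0,4,0,0.001,0,0]

```text
time_s: 14.92
tcp_pos: [0.5803, -0.0313, 0.2164]
ee_rot: [[0.488, -0.849, 0.202], [-0.107, 0.171, 0.979], [-0.866, -0.5, -0.008]]
wrist_force: [-0.7, -0.1, -4.9]
gripper_width: 0.128
```

```bash
python3 -c "
from est import *
s=r.sense();print(s['time_s'],s['joints'].round(2),s['joint_velocities'].round(2),s['tcp_pos'],np.degrees(np.arccos(-s['ee_rot'][2,0])),s['wrist_force'],s['gripper_width']*87)"
```

```text
14.9167 [ 14.88   6.07 -43.66  46.06 -18.56 -67.73] [-0.53 -0.28 -0.53  0.89  0.31 -0.27] [ 0.58031312 -0.03132842  0.21636683] 29.99199373124684 [-0.66822828 -0.05048975 -4.90050555] 11.153652407324897
```

Emit:
move_arm:
  increments: [0,0,0,0,0,0,0,0,0,0,0,0,0,0,0,0,0,0,0,0,0,0,0,0,0,0,0,0,0,0,0,0,0,0,0,0,0,0,0,0,0,0]

```text
time_s: 15.42
tcp_pos: [0.5799, -0.0319, 0.2165]
ee_rot: [[0.488, -0.849, 0.202], [-0.108, 0.171, 0.979], [-0.866, -0.5, -0.008]]
wrist_force: [1.1, -0.8, -4.6]
gripper_width: 0.128
```

```bash
python3 -c "
from h import *
im=r.capture('wrist'); cv2.imwrite('pics/w11.png',cv2.resize(im[:,:,::-1],None,fx=1.5,fy=1.5,interpolation=cv2.INTER_CUBIC))
im=r.capture('side'); cv2.imwrite('pics/s11.png',cv2.resize(im[140:240,220:350,::-1],None,fx=6,fy=6,interpolation=cv2.INTER_CUBIC))
im=r.capture('side'); cv2.imwrite('pics/sf11.png',im[:,:,::-1])
"
```

```text
(no output)
```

View pics/w11.png

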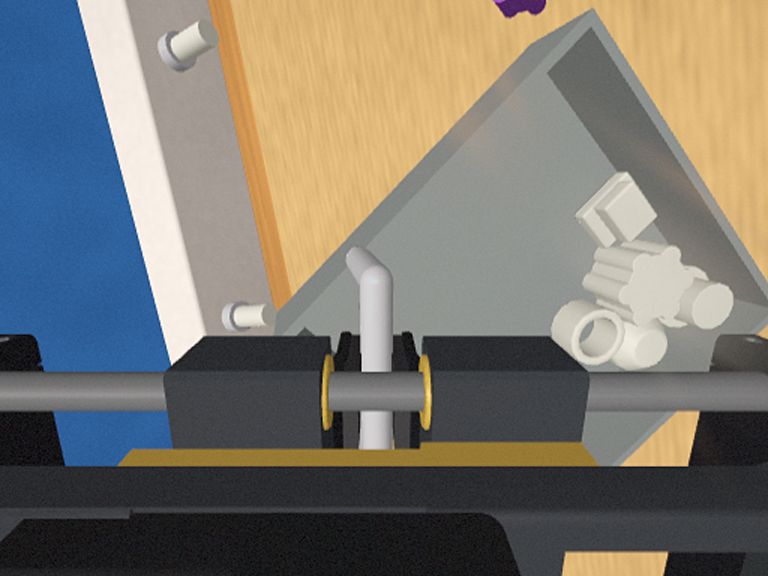

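View pics/s11.png

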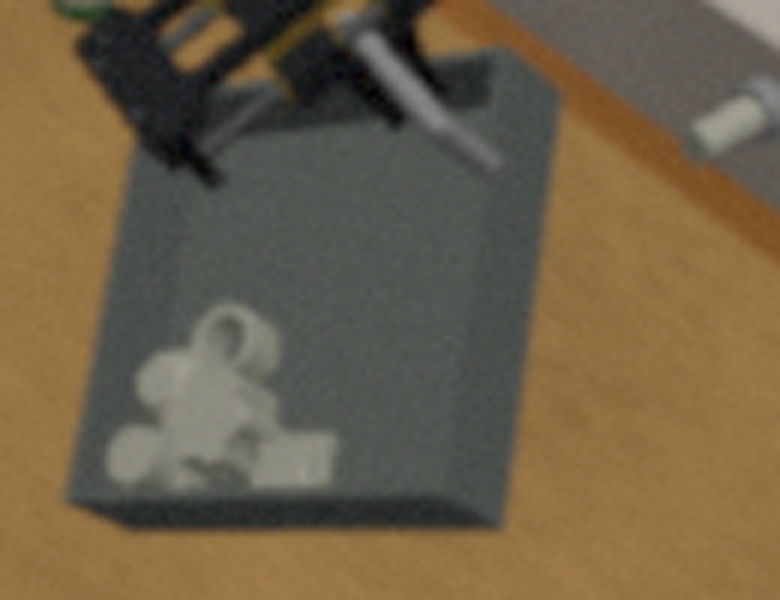

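View pics/sf11.png

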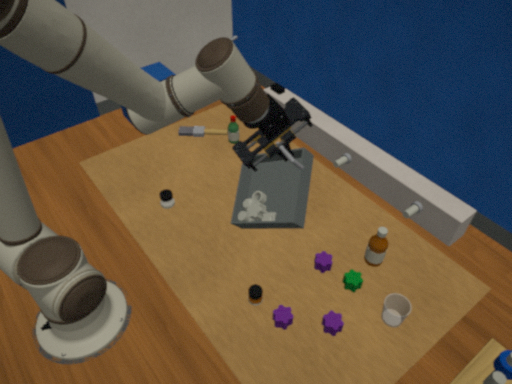

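```bash
python3 -c "
from station import r
print(r.finish_job())"
```

```text
the job is handed in; nothing more can be done
None
```

The job is handed in. The hub and reducer are in the tray, and the arm is still holding the tray tipped up by its handle. All five fittings sit together in the low corner. No verdict was reported.

**What I did:** I set the reducer and then the hub upright in the level tray and let go of both. I then gripped the handle bar and tipped the tray about its opposite corner in stages. Finally I turned the gripper back 4°, because joint 5 had come up against its range limit (read -9.18 against -9.14). It then read -18.6.

**Last checks:**
- **Tray pose:** a fit using the side and wrist cameras, taken before that 4° correction, gave a tilt of about 41°. It put the handle about 220 mm up and the low corner on the bench.
- **Fittings:** in the same fit, the furthest from the corner were the saddle at about 102 mm and the coupling at about 94–98 mm, against the 120 mm limit. In the last pictures, after the correction, the tray and fittings looked unchanged in the side view. Nothing had spilled.
- **Bystanders:** those in the last side view looked undisturbed and clear of the tray.
- **Time:** the clock read about 15 s, against the 67 s limit.

**Disagreement:** an earlier estimate assumed the tray was rigid with the gripper, giving a tilt of 34.7°, the low corner about 22 mm up and the saddle at 114 mm. It missed the tray's corner in the side image by about 8 pixels, so the bar had turned a few degrees in the pads. I trusted the two-camera fit because it put the reducer, cap and saddle against the walls, as they should be. It still missed one wrist-view corner by about 10 pixels.

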